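Pass a faulty battery pack through the quarantine hatch

ROBOT

A 6-joint arm with a two-finger parallel gripper is mounted at the origin on the work surface. World frame = base frame: x ahead of the robot, y to its left, z up, the work surface at z = 0. Lengths are in mm, angles in rad, forces in N, time in s.
With the tool pointing down it reaches from about 350 to 775 mm from the base axis. Payload 7.3 kg.
Tool frame: the origin (TCP) lies on the centre line of the jaws, within the pads' length; the fingertips stand 17 mm ahead of it and the grasp point (between the pads) lies 2 mm behind it; z points along the fingers, y is the line along which they close (so a half turn about z gives the same grasp; the last joint's range is limited). The gripper opens to 92 mm and grips with 3 to 60 N. Pads are 19 mm wide; open, the fingers measure 130 mm over their backs; the gripper's body (75 mm by 190 mm) begins 47 mm behind the grasp point.
Start: joints at [-1.36, 0.342, 1.524, -0, 1.275, -0.146], TCP at [183.394, -491.947, 223.641] pointing down, gripper open.
Joint ranges: [-2.53, 2.53], [-0.77, 2.02], [0.04, 2.7], [-1, 4.14], [0.28, 2.66], [-3.11, 3.11]. Speed limits (rad/s): [2.57, 2.57, 3.14, 3.14, 3.14, 3.14].

INTERFACE

Orientations are given as [roll, pitch, yaw] about the fixed x, y, z axes, in that order (R = Rz(yaw) Ry(pitch) Rx(roll)).
In Python, from plant import bot gives the robot as it stands. The module is installed in compiled form; this text tells all that it offers.
- The arm moves only by the shell command python3 -m pendant 'ROWS'. ROWS is JSON, a list of rows, each a list of 3 entries, a list of its own where there are three numbers: the shift along the world's x, y, z as a fraction of full scale, then the turn, a rotation vector about the world's x, y, z as a fraction of full scale, then the opening, from -1 (shut) to 1 (fully open), so that 0 is half open. In form: [[[tx, ty, tz], [rx, ry, rz], claw], ...]. A call has exactly 10 rows; each row shifts and turns the commanded pose from where the row before left it; what a row does not reach is not made up. Full scale, the value 1, is 30 mm for a shift and 0.12 rad for a turn. A row lasts 1/12 s, in which the tool goes at most 41.7 mm and 7.16 degrees, less where a joint would pass 70% of its speed; a pose out of reach is approached as far as the arm can. A call with a number of a shift or a turn outside -1 to 1 is refused whole. A call with a gripper value outside its range is refused whole. The fingers move at their own pace and stop on an object; the grip force is fixed at half the most. Time passes only in rows, so rows that do not move let the fingers close, or fill a call up. It gives the time, the measured TCP pose, the force, the opening and the grip force at its end, in the units of the state.
- bot.get_obs(): the state, without advancing time (a new reading comes with each control period).
- bot.capture(name): name is "scene" or "top" or "wrist"; returns the picture (400x640x3 uint8, blue, green, red); there is no depth.
- bot.camera_params(name): a dict with "fovy" (degrees; the focal length in pixels is half the picture's height over the tangent of half this angle, whatever the lens; pixels are square), "cx", "cy" (the principal point, pixels), "distortion" ([k1, k2, p1, p2, k3] as OpenCV has them; the pictures are not rectified), "camera_from_world" (4x4, takes a point from world to camera coordinates). Camera axes: x right, y down, z forward; pixel columns grow to the right and rows downward; lengths in mm; the calibration is good to about 2 mm. A picture is of the moment at which its call begins: read the wrist's pose just before it. camera_params takes no time and is no camera call; for the wrist camera it gives the pose at the moment of the call.
- bot.close_job(): hands the job in; it is judged then, once.
The state is a dict: "time": time; "joint_positions": joint angles; "dq": joint speeds; "tau": joint torques, N m; "tool_pos": TCP position; "tcp_rot": TCP orientation; "contact_force": force on the tool from outside, world axes, zero at the start; "moment": the same for the moment, N m; "grip_width": finger opening in mm; "finger_force": force on a finger pad.
Only numpy, scipy, OpenCV 4.12 (cv2) and the standard library are available. Lean on these libraries where they do the work, as an engineer would, in place of code of your own. Each camera call takes 0.05 s, during which the arm holds its last target. There are 200 camera calls.

TASK

Pass the faulty battery pack, the blue one with the orange disc on top, through the yellow two-door hatch into the quarantine bin at its bottom: set it in the upper chamber, slide the clear outer lid fully shut, and only then draw the inner slide out by its red handle, so that the pack drops into the bin. Never have both doors open at once, leave the outer lid shut, and leave the other packs where they stand; the inner slide may stay drawn out.

Things in the scene. Friction and masses are not known exactly. Their poses are not given: they have to be found in the camera images.
- faulty_pack: The faulty pack: blue-wrapped box with two yellow bands and an orange disc of 21 mm on its top, 140 g more or less. 50 mm long (its x), 34 mm wide (its y), 40 mm high; origin at its middle, 20 mm above the table at the start, upright.
- hatch: The hatch, fixed: a yellow box 116 mm (its x) by 92 mm (its y), 134 mm high without lid, walls 6 mm, clear +x side. Origin on the table under its middle, z up. Inside 104 (x) by 80 mm (y): below, the rubber-lined bin (floor at height 6 mm, 64 mm deep); above, the chamber. Lid rails 8 mm wide along y outside at x = +-62 mm, from y = -46 to +179 mm, tops at 144 mm, legs at the +y end.
- chamber (a point): Middle of the chamber's floor, which is the inner slide's top, 78 mm above the table; axes as the hatch. The chamber is 104 mm (x) by 80 mm (y), open at the top at height 134 mm. A pack stands in it with its middle 20 mm above this point. Fingers fit if the pack's long side lies along the hatch's y, held by its two long faces, and they open only 10 to 20 mm more to let go.
- outer_lid (a joint): Outer door: clear sliding lid with a blue leading edge, on top of the box. Value in m: 0 shut, 0.12 slid fully to the hatch's +y; starts open enough to load. Handle: blue upright block on it, 16 mm thick in y, 44 mm long in x, from height 142 to 174 mm, centred at x = 0, y = 30 mm + value in the hatch's frame. Moves with about 2 N, stays where left.
- inner_slide (a joint): Inner door: steel plate between chamber and bin. Value in m: 0 shut (at the start), 0.095 drawn fully to the hatch's -y; the pack drops by 0.085 at the latest. Handle: red upright block on its end, 16 mm thick in y, 34 mm long in x, from height 78 to 150 mm, centred at x = 0, y = -100 mm - value in the hatch's frame (46 mm clear of the box when shut). Moves with 2 to 4 N, stays where left.
- passed_pack: Blue-wrapped battery pack of the same size as the faulty one (50 x 34 x 40 mm), with two yellow bands, and a green disc on its top. A good pack, to be left where it stands. Origin at its middle.
- plain_pack: Blue-wrapped battery pack of the same size as the faulty one (50 x 34 x 40 mm), with two yellow bands, and no disc. A good pack, to be left where it stands. Origin at its middle.

How it is judged (in metres and radians):
On the way, in this order (a step that is already met when the one before it is completed fails the run):
1. the faulty pack stands in the upper chamber, let go, with the inner slide shut (x of faulty_pack in the frame of hatch between -0.052 and 0.052 m and y of faulty_pack in the frame of hatch between -0.04 and 0.04 m and z of faulty_pack in the frame of hatch between 0.088 and 0.115 m and contact force between the fingers and faulty_pack below 0.2 N and value of joint inner_slide below 0.012 m), for 0.2 s.
2. the outer lid is fully shut over it, the inner slide still shut (x of faulty_pack in the frame of hatch between -0.052 and 0.052 m and y of faulty_pack in the frame of hatch between -0.04 and 0.04 m and z of faulty_pack in the frame of hatch between 0.088 and 0.115 m and value of joint outer_lid below 0.01 m and value of joint inner_slide below 0.012 m), for 0.2 s.
At the end, for the whole second after the job is handed in: The faulty pack lies at rest (any way up) in the quarantine bin at the bottom of the hatch, the outer lid is shut to within 10 mm, and the two other packs are within 20 mm of where they stood. The inner slide may be in any position (x of faulty_pack in the frame of hatch between -0.052 and 0.052 m and y of faulty_pack in the frame of hatch between -0.04 and 0.04 m and z of faulty_pack in the frame of hatch below 0.048 m and value of joint outer_lid below 0.01 m and contact force between the fingers and faulty_pack below 0.2 N and linear speed of faulty_pack below 0.02 m/s and distance of each of passed_pack, plain_pack from where it was at the start of the episode below 0.02 m); the robot touches nothing.
It fails at once if both doors open at once (each by more than 12 mm) (value of joint each of outer_lid, inner_slide above 0.012 m).
It fails at once if another pack moved by more than 20 mm (distance of any of passed_pack, plain_pack from where it was at the start of the episode above 0.02 m).
It also fails if it takes over 59 s, if anything falls off the work surface, if the arm or the gripper's body presses on something with over 40 N, if the wrist force passes 120 N, or if a joint passes its speed limit or range.

## Working session

There is one attempt and no reset: what is moved stays moved. The work goes in short steps, Python scripts to look and compute and a shell command to move; the robot and the scene stay as the last step left them, time stands still between calls to the robot, and variables do not carry over. Pictures are saved under pics/ and viewed, at most 10 in all, crops included, and the job is handed in when it is done.

```bash
mkdir -p pics; python3 - <<'E'
from plant import bot
import cv2
for n in("scene","top"):
    cv2.imwrite(f"pics/{n}0.png",bot.capture(n)); p=bot.camera_params(n); print(n,p)
o=bot.get_obs(); print(o["time"],o["tool_pos"],o["tcp_rot"],o["grip_width"])
E
```

```text
scene {'fovy': 53.409163710941925, 'cx': 313.0151648763278, 'cy': 200.9376862585119, 'distortion': array([-0.00151887,  0.        ,  0.        ,  0.        ,  0.        ]), 'camera_from_world': array([[-9.44929490e-01, -3.27173494e-01, -8.10948417e-03,
         4.61724947e+02],
       [-3.09120255e-01,  9.00378649e-01, -3.06207376e-01,
         2.58892217e+02],
       [ 1.07484544e-01, -2.86837574e-01, -9.51930291e-01,
         8.24497563e+02],
       [ 0.00000000e+00,  0.00000000e+00,  0.00000000e+00,
         1.00000000e+00]])}
top {'fovy': 45.42828687254486, 'cx': 314.01360597700597, 'cy': 193.94540298321175, 'distortion': array([-0.13689286,  0.        ,  0.        ,  0.        ,  0.        ]), 'camera_from_world': array([[-2.65081448e-02, -9.99648588e-01,  1.36447824e-04,
        -7.87539448e+01],
       [-9.94295895e-01,  2.63520981e-02, -1.03350082e-01,
         5.47619381e+02],
       [ 1.03310168e-01, -2.87528844e-03, -9.94645033e-01,
         8.72955021e+02],
       [ 0.00000000e+00,  0.00000000e+00,  0.00000000e+00,
         1.00000000e+00]])}
0.1 [ 183.32809247 -491.5714898   223.02713621] [-3.14028390e+00 -2.03622711e-04  3.56797915e-01] 91.64152878663191
```

View pics/top0.png

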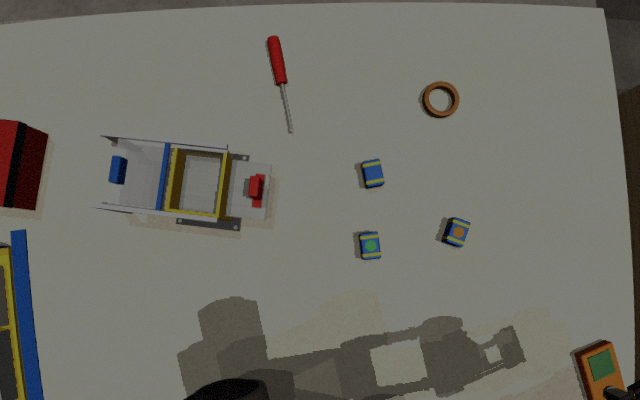

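View pics/scene0.png

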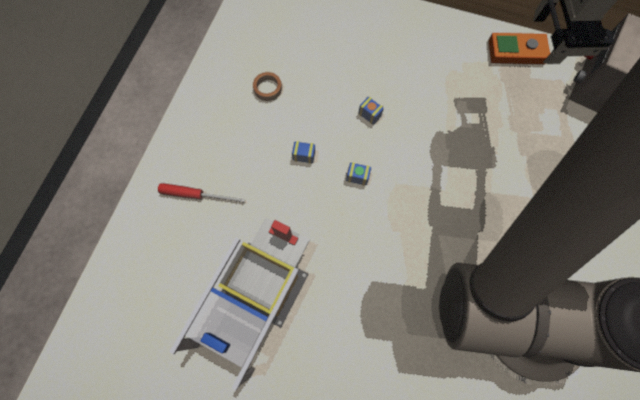

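The top view shows the orange disc at (458,232), green pack at (370,245), plain pack at (373,172), red handle at (257,190), lid handle at (117,169) and the hatch mouth around (198,183). The scene view shows the same layout: disc (372,106), red handle (283,232), lid handle (215,342).

```bash
cat > h.py <<'E'
import cv2, numpy as np
from plant import bot
def ray(n,uv,P=None):
    p=P or bot.camera_params(n); f=200/np.tan(np.radians(p["fovy"])/2)
    K=np.array([[f,0,p["cx"]],[0,f,p["cy"]],[0,0,1]])
    q=cv2.undistortPoints(np.float64(uv).reshape(-1,1,2),K,p["distortion"]).reshape(-1,2)
    T=p["camera_from_world"]; R=T[:3,:3]
    return -R.T@T[:3,3], np.c_[q,np.ones(len(q))]@R
def plane(n,uv,z,P=None):
    c,d=ray(n,uv,P); return c+d*((z-c[2])/d[:,2])[:,None]
def tri(ua,ub):
    a,d=ray("top",ua); b,e=ray("scene",ub); d=d[0];e=e[0]
    s=np.linalg.lstsq(np.c_[d,-e],b-a,rcond=None)[0]; p,q=a+s[0]*d,b+s[1]*e
    return (p+q)/2, np.linalg.norm(p-q)
def mask(im,lo,hi,box):
    m=cv2.inRange(cv2.cvtColor(im,cv2.COLOR_BGR2HSV),np.array(lo),np.array(hi)); k=np.zeros_like(m)
    x0,y0,x1,y1=box; k[y0:y1,x0:x1]=m[y0:y1,x0:x1]; return k
def big(m):
    return max(cv2.findContours(m,cv2.RETR_EXTERNAL,cv2.CHAIN_APPROX_NONE)[0],key=cv2.contourArea)
def cen(m):
    M=cv2.moments(big(m)); return np.array([M["m10"],M["m01"]])/M["m00"]
E
cat > m.py <<'E'
from h import *
t=cv2.imread("pics/top0.png"); s=cv2.imread("pics/scene0.png")
O=([5,120,90],[18,255,255]);B=([105,130,60],[125,255,255]);R=([0,150,90],[6,255,255]);Y=([22,120,80],[36,255,255])
a=cen(mask(t,*O,(440,210,480,255)));b=cen(mask(s,*O,(355,90,390,130)));print("disc",a,b,tri(a,b),plane("top",a,40),plane("scene",b,40))
# yaw of pack from top: band/wrapper quad on z=40
m=mask(t,[20,60,60],[130,255,255],(438,208,480,256))
for nm,im,box in(("top",t,(438,208,480,256)),("scene",s,(350,90,395,130))):
    y=mask(im,*Y,box); cs=[c for c in cv2.findContours(y,0,1)[0] if cv2.contourArea(c)>3]
    for c in cs:
        w=plane(nm,c.reshape(-1,2),40)[:,:2]; print(nm,"band",cv2.minAreaRect(np.float32(w)))
for nm,im,bh,bl in(("top",t,(240,165,280,215),(100,150,132,190)),("scene",s,(262,212,305,250),(195,325,235,360))):
    for n,c,box,z in(("red",R,bh,150),("lid",B,bl,174)):
        c=big(mask(im,*c,box)); w=plane(nm,c.reshape(-1,2),z)[:,:2]; print(nm,n,cv2.minAreaRect(c),cv2.minAreaRect(np.float32(w)))
y=cv2.bitwise_or(mask(t,*Y,(155,135,240,230)),0*mask(t,*Y,(0,0,1,1)))
c=cv2.convexHull(np.vstack([k for k in cv2.findContours(y,0,1)[0] if cv2.contourArea(k)>5]))
print("rim",cv2.minAreaRect(np.float32(plane("top",c.reshape(-1,2),134)[:,:2])))
cv2.imwrite("pics/z.png",np.hstack([cv2.resize(t[195:265,420:490],(390,390),interpolation=2),cv2.resize(t[130:245,95:285],None,fx=2.1,fy=3.39/1.0*1,interpolation=2)]) if 0 else np.vstack([cv2.resize(t[130:245,90:285],(780,460),interpolation=2)[:330],cv2.resize(t[200:260,425:500][:, :],(780,624),interpolation=2)[100:360]]))
E
python3 m.py
```

```text
disc [458.26520681 231.60340633] [371.24637681 105.67391304] (array([ 466.95624114, -358.83385756,   47.82382339]), np.float64(1.949201285965115)) [[ 466.11005071 -361.33300353   40.        ]] [[ 468.30840465 -363.61903683   40.        ]]
top band ((450.9380798339844, -354.7645263671875), (33.10350036621094, 4.40281867980957), 67.85904693603516)
top band ((481.40093994140625, -367.539306640625), (33.226078033447266, 5.103777885437012), 67.9738998413086)
top red ((255.82534790039062, 184.81002807617188), (13.612861633300781, 22.269582748413086), 7.594643592834473) ((550.3587036132812, 1.922689437866211), (22.468273162841797, 36.4688835144043), 81.74097442626953)
top lid ((114.52311706542969, 168.84970092773438), (8.743288040161133, 25.84972381591797), 8.746162414550781) ((579.9561767578125, 231.2774200439453), (15.121282577514648, 42.57623291015625), 82.27162170410156)
scene red ((280.2000427246094, 227.10003662109375), (15.652474403381348, 6.260990142822266), 26.56505012512207) ((549.6851196289062, 6.210634231567383), (11.797286987304688, 29.731660842895508), 82.17053985595703)
scene lid ((213.9840545654297, 342.44586181640625), (25.61859130859375, 10.375129699707031), 28.610462188720703) ((580.400634765625, 229.91665649414062), (15.819472312927246, 43.05360412597656), 82.73588562011719)
rim ((560.0884399414062, 106.05970764160156), (92.93848419189453, 108.72520446777344), 81.97135162353516)
```

View pics/z.png

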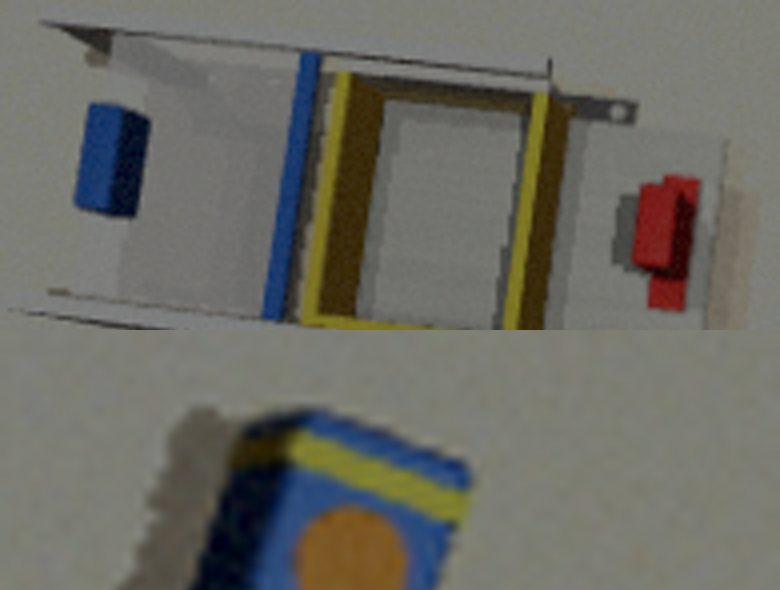

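```bash
python3 -m pendant '[[[0.95,0.43,0],[0,0,-0.62],1],[[0.95,0.43,0],[0,0,-0.62],1],[[0.95,0.43,0],[0,0,-0.62],1],[[0.95,0.43,0],[0,0,-0.62],1],[[0.95,0.43,0],[0,0,-0.62],1],[[0.95,0.43,0],[0,0,-0.62],1],[[0.95,0.43,0],[0,0,-0.62],1],[[0.95,0.43,0],[0,0,-0.62],1],[[0.95,0.43,0],[0,0,-0.62],1],[[0.95,0.43,0],[0,0,-0.62],1]]'
python3 -m pendant '[[[0,0,-0.5],[0,0,0],1],[[0,0,-0.5],[0,0,0],1],[[0,0,-0.5],[0,0,0],1],[[0,0,-0.5],[0,0,0],1],[[0,0,-0.5],[0,0,0],1],[[0,0,-0.5],[0,0,0],1],[[0,0,0],[0,0,0],1],[[0,0,0],[0,0,0],1],[[0,0,0],[0,0,0],1],[[0,0,0],[0,0,0],1]]'
python3 - <<'E'
from h import *
P=bot.camera_params("wrist"); im=bot.capture("wrist"); cv2.imwrite("pics/w1.png",im); o=bot.get_obs(); print(o["tool_pos"],o["tcp_rot"])
full=(0,0,640,400)
c=big(mask(im,[5,120,90],[18,255,255],full)); print("disc",cv2.minAreaRect(np.float32(plane("wrist",c.reshape(-1,2),40,P)[:,:2])))
for c in cv2.findContours(mask(im,[22,120,80],[36,255,255],full),0,1)[0]:
    if cv2.contourArea(c)>150: print("band",cv2.minAreaRect(np.float32(plane("wrist",c.reshape(-1,2),40,P)[:,:2])))
E
```

```text
time: 0.93
tool_pos: [469.6, -361.9, 223.2]
tcp_rot: [-3.141, 0.001, -0.391]
contact_force: [0.3, -1.1, -0.9]
grip_width: 92.0
finger_force: 0.0
time: 1.77
tool_pos: [468.8, -363.4, 134.8]
tcp_rot: [3.141, -0.002, -0.387]
contact_force: [0.2, -0.2, 0.4]
grip_width: 91.8
finger_force: 0.0
[ 468.82875706 -363.39141052  134.76731224] [ 3.14072080e+00 -1.78685461e-03 -3.87174239e-01]
disc ((469.6767883300781, -354.8942565917969), (3.3148651123046875, 12.067663192749023), 67.4410400390625)
band ((450.7560119628906, -356.1101989746094), (33.721473693847656, 6.240820407867432), 67.85667419433594)
band ((481.48956298828125, -368.63525390625), (34.24329376220703, 5.005475044250488), 67.85113525390625)
band ((565.9296264648438, -209.00442504882812), (5.771824836730957, 34.71150207519531), 9.761238098144531)
band ((598.4793701171875, -203.64837646484375), (6.049900054931641, 35.09859848022461), 10.133163452148438)
```

View pics/w1.png

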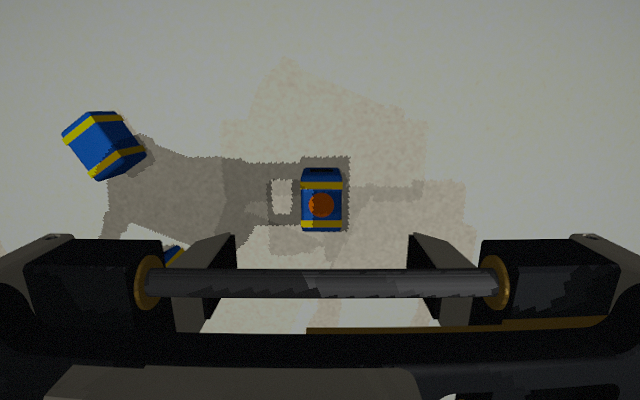

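The wrist view shows the pack upright between the fingers, its disc at (321,205), with bands at rows 185 and 225. The bands put its centre at (466,-362), which agrees with the top view. I'll shift slightly, then descend and grip.

```bash
python3 -m pendant '[[[-0.09,0.03,-0.4],[0,0,0],1],[[0,0,-0.5],[0,0,0],1],[[0,0,-0.5],[0,0,0],1],[[0,0,-0.5],[0,0,0],1],[[0,0,-0.5],[0,0,0],1],[[0,0,-0.5],[0,0,0],1],[[0,0,-0.4],[0,0,0],1],[[0,0,-0.25],[0,0,0],1],[[0,0,0],[0,0,0],1],[[0,0,0],[0,0,0],1]]'
python3 -m pendant '[[[0,0,0],[0,0,0],-1],[[0,0,0],[0,0,0],-1],[[0,0,0],[0,0,0],-1],[[0,0,0],[0,0,0],-1],[[0,0,0],[0,0,0],-1],[[0,0,0],[0,0,0],-1],[[0,0,0],[0,0,0],-1],[[0,0,0],[0,0,0],-1],[[0,0,0],[0,0,0],-1],[[0,0,0],[0,0,0],-1]]'
```

```text
time: 2.65
tool_pos: [465.9, -362.3, 27.6]
tcp_rot: [3.141, -0.0, -0.387]
contact_force: [0.3, 0.9, 0.5]
grip_width: 92.0
finger_force: 0.0
time: 3.48
tool_pos: [465.7, -362.0, 27.1]
tcp_rot: [3.142, 0.0, -0.387]
contact_force: [-0.1, -0.0, -0.2]
grip_width: 33.7
finger_force: 30.0
```

```bash
python3 -m pendant '[[[0,0,0.4],[0,0,0],-1],[[0,0,0.7],[0,0,0],-1],[[0,0,0.7],[0,0,0],-1],[[0,0,0.7],[0,0,0],-1],[[0,0,0.7],[0,0,0],-1],[[0,0,0.7],[0,0,0],-1],[[0,0,0.7],[0,0,0],-1],[[0,0,0.7],[0,0,0],-1],[[0,0,0.7],[0,0,0],-1],[[0,0,0.6],[0,0,0],-1]]'
python3 -m pendant '[[[0.16,0.78,0],[0,0,0.76],-1],[[0.16,0.78,0],[0,0,0.76],-1],[[0.16,0.78,0],[0,0,0.76],-1],[[0.16,0.78,0],[0,0,0.76],-1],[[0.16,0.78,0],[0,0,0.76],-1],[[0.16,0.78,0],[0,0,0.76],-1],[[0.16,0.78,0],[0,0,0.76],-1],[[0.16,0.78,0],[0,0,0.76],-1],[[0.16,0.78,0],[0,0,0.76],-1],[[0.16,0.78,0],[0,0,0.76],-1]]'
python3 -m pendant '[[[0.16,0.78,0],[0,0,0.76],-1],[[0.16,0.78,0],[0,0,0.76],-1],[[0.16,0.78,0],[0,0,0.76],-1],[[0.16,0.78,0],[0,0,0.76],-1],[[0.16,0.78,0],[0,0,0.76],-1],[[0.16,0.78,0],[0,0,0.76],-1],[[0.16,0.78,0],[0,0,0.76],-1],[[0.16,0.7,0],[0,0,0.76],-1],[[0.16,0.7,0],[0,0,0.76],-1],[[0,0,0],[0,0,0.76],-1]]'
python3 - <<'E'
from h import *
P=bot.camera_params("wrist"); im=bot.capture("wrist"); cv2.imwrite("pics/w2.png",im); o=bot.get_obs(); print(o["tool_pos"],o["tcp_rot"])
for c in cv2.findContours(mask(im,[20,120,60],[36,255,255],(0,0,640,400)),0,1)[0]:
    if cv2.contourArea(c)>150: print("Y",cv2.boundingRect(c),cv2.minAreaRect(np.float32(plane("wrist",c.reshape(-1,2),134,P)[:,:2])))
for c in cv2.findContours(mask(im,[105,130,60],[125,255,255],(0,0,640,400)),0,1)[0]:
    if cv2.contourArea(c)>150: print("B",cv2.boundingRect(c),cv2.minAreaRect(np.float32(plane("wrist",c.reshape(-1,2),142,P)[:,:2])))
E
```

```text
time: 4.32
tool_pos: [465.6, -361.9, 227.5]
tcp_rot: [3.141, -0.001, -0.387]
contact_force: [0.6, -1.1, -1.4]
grip_width: 33.9
finger_force: 30.0
time: 5.15
tool_pos: [513.5, -126.8, 225.9]
tcp_rot: [3.141, -0.0, 0.529]
contact_force: [-0.1, 0.5, -1.4]
grip_width: 33.8
finger_force: 30.0
time: 5.98
tool_pos: [557.0, 81.3, 225.8]
tcp_rot: [3.141, -0.002, 1.444]
contact_force: [-0.5, -1.1, -1.5]
grip_width: 33.8
finger_force: 30.0
[556.7050091   79.70940818 225.64617764] [ 3.14152031e+00 -3.19045352e-04  1.44939898e+00]
Y (378, 322, 66, 11) ((624.7545166015625, -49.17024612426758), (11.12898063659668, 61.520301818847656), 81.758544921875)
Y (250, 113, 144, 121) ((559.3692016601562, 102.94252014160156), (97.82964324951172, 109.68958282470703), 82.2305908203125)
B (288, 235, 67, 34) ((551.6907348632812, 41.2998046875), (29.759769439697266, 53.9544563293457), 82.74494171142578)
B (288, 193, 68, 29) ((556.7562866210938, 79.47583770751953), (23.199520111083984, 53.63987350463867), 82.75621032714844)
B (248, 94, 157, 13) ((570.54638671875, 159.96148681640625), (7.757441997528076, 114.33453369140625), 82.06846618652344)
```

View pics/w2.png

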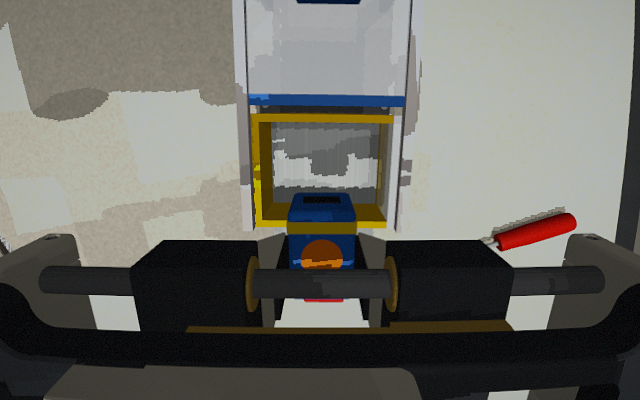

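The wrist view shows the pack held upright at columns 288-355. The hatch mouth is centred on column 322, rows 113-230, and the lid edge is at row 100. I'll move to (563.5,105) and lower the pack.

```bash
python3 -m pendant '[[[0.11,0.42,0],[0,0,-0.1],-1],[[0.11,0.42,0],[0,0,0],-1],[[0,0,0],[0,0,0],-1],[[0,0,-0.5],[0,0,0],-1],[[0,0,-0.5],[0,0,0],-1],[[0,0,-0.5],[0,0,0],-1],[[0,0,-0.5],[0,0,0],-1],[[0,0,0],[0,0,0],-1],[[0,0,0],[0,0,0],-1],[[0,0,0],[0,0,0],-1]]'
```

```text
time: 6.87
tool_pos: [564.0, 102.8, 166.2]
tcp_rot: [3.14, -0.0, 1.424]
contact_force: [-0.1, -0.0, -1.2]
grip_width: 33.8
finger_force: 30.0
```

```bash
python3 -m pendant '[[[0,0.07,0],[0,0,0.1],-1],[[0,0,-0.3],[0,0,0],-1],[[0,0,-0.35],[0,0,0],-1],[[0,0,-0.35],[0,0,0],-1],[[0,0,-0.35],[0,0,0],-1],[[0,0,-0.35],[0,0,0],-1],[[0,0,-0.2],[0,0,0],-1],[[0,0,-0.08],[0,0,0],-1],[[0,0,0],[0,0,0],-1],[[0,0,0],[0,0,0],-1]]'
```

```text
time: 7.7
tool_pos: [563.6, 105.1, 105.5]
tcp_rot: [3.141, -0.0, 1.437]
contact_force: [-0.0, 0.5, -0.8]
grip_width: 33.5
finger_force: 30.0
```

Release to about 50 mm, then rise.

```bash
python3 -m pendant '[[[0,0,0],[0,0,0],0.08],[[0,0,0],[0,0,0],0.08],[[0,0,0],[0,0,0],0.08],[[0,0,0],[0,0,0],0.08],[[0,0,0],[0,0,0],0.08],[[0,0,0],[0,0,0],0.08],[[0,0,0],[0,0,0],0.08],[[0,0,0],[0,0,0],0.08],[[0,0,0],[0,0,0],0.08],[[0,0,0],[0,0,0],0.08]]'
python3 -m pendant '[[[0,0,0.2],[0,0,0],0.08],[[0,0,0.4],[0,0,0],0.08],[[0,0,0.5],[0,0,0],0.08],[[0,0,0.5],[0,0,0],0.08],[[0,0,0.5],[0,0,0],0.08],[[0,0,0.5],[0,0,0],0.08],[[0,0,0.5],[0,0,0],0.08],[[0,0,0.5],[0,0,0],0.08],[[0,0,0.5],[0,0,0],0.08],[[0,0,0],[0,0,0],0.08]]'
python3 - <<'E'
from h import *
im=np.vstack([cv2.resize(bot.capture("wrist"),(480,300)),cv2.resize(bot.capture("top"),(480,300))]); cv2.imwrite("pics/w3.png",im)
E
```

```text
time: 8.53
tool_pos: [563.5, 105.1, 105.7]
tcp_rot: [3.141, -0.0, 1.437]
contact_force: [-0.3, 0.2, 0.2]
grip_width: 49.4
finger_force: 0.0
time: 9.37
tool_pos: [564.9, 105.2, 232.3]
tcp_rot: [3.135, -0.001, 1.437]
contact_force: [-0.1, 0.9, 0.1]
grip_width: 49.4
finger_force: 0.0
```

View pics/w3.png

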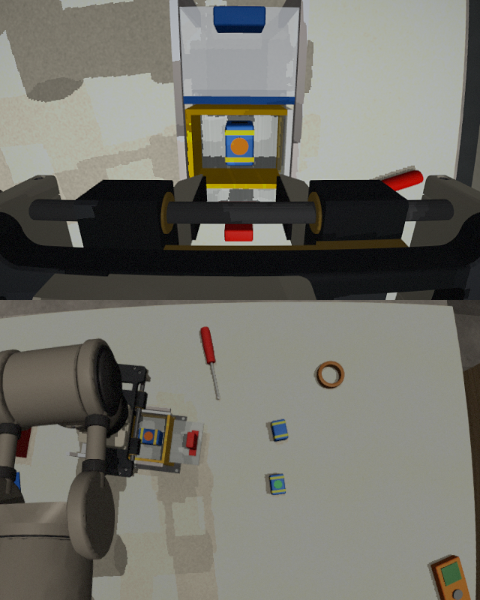

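The pack stands upright in the chamber, disc at wrist (240,146), let go, with the slide shut; the other packs are untouched. Next, go behind the lid handle with closed fingers.

```bash
python3 -m pendant '[[[0.1,0.7,0],[0,0,0],-1],[[0.1,0.9,0],[0,0,0],-1],[[0.12,0.9,0],[0,0,0],-1],[[0.12,0.9,0],[0,0,0],-1],[[0.12,0.9,0],[0,0,0],-1],[[0.12,0.9,0],[0,0,0],-1],[[0,0,0],[0,0,0],-1],[[0,0,0],[0,0,0],-1],[[0,0,0],[0,0,0],-1],[[0,0,0],[0,0,0],-1]]'
python3 -m pendant '[[[0,0,-0.4],[0,0,0],-1],[[0,0,-0.4],[0,0,0],-1],[[0,0,-0.4],[0,0,0],-1],[[0,0,-0.4],[0,0,0],-1],[[0,0,-0.3],[0,0,0],-1],[[0,0,-0.2],[0,0,0],-1],[[0,0,0],[0,0,0],-1],[[0,0,0],[0,0,0],-1],[[0,0,0],[0,0,0],-1],[[0,0,0],[0,0,0],-1]]'
```

```text
time: 10.3
tool_pos: [583.7, 259.9, 228.1]
tcp_rot: [-3.141, 0.001, 1.436]
contact_force: [0.5, 0.3, 0.3]
grip_width: 0.2
finger_force: 0.0
time: 11.13
tool_pos: [584.3, 261.1, 166.6]
tcp_rot: [3.14, -0.001, 1.437]
contact_force: [0.3, 0.1, 0.9]
grip_width: 0.7
finger_force: 0.0
```

```bash
python3 -m pendant '[[[-0.045,-0.33,0],[0,0,0],-1],[[-0.045,-0.33,0],[0,0,0],-1],[[-0.045,-0.33,0],[0,0,0],-1],[[-0.045,-0.33,0],[0,0,0],-1],[[-0.045,-0.33,0],[0,0,0],-1],[[-0.045,-0.33,0],[0,0,0],-1],[[-0.045,-0.33,0],[0,0,0],-1],[[-0.045,-0.33,0],[0,0,0],-1],[[-0.045,-0.33,0],[0,0,0],-1],[[-0.045,-0.33,0],[0,0,0],-1]]'
python3 -m pendant '[[[-0.01,-0.1,0],[0,0,0],-1],[[-0.01,-0.1,0],[0,0,0],-1],[[-0.01,-0.07,0],[0,0,0],-1],[[-0.01,-0.07,0],[0,0,0],-1],[[0,0,0],[0,0,0],-1],[[0,0,0],[0,0,0],-1],[[0,0,0],[0,0,0],-1],[[0,0,0],[0,0,0],-1],[[0,0,0],[0,0,0],-1],[[0,0,0],[0,0,0],-1]]'
```

```text
time: 11.97
tool_pos: [570.2, 161.0, 165.8]
tcp_rot: [3.142, 0.0, 1.437]
contact_force: [-0.3, 2.3, 1.7]
grip_width: 0.7
finger_force: 1.2
time: 12.8
tool_pos: [569.2, 153.2, 165.7]
tcp_rot: [3.141, -0.002, 1.438]
contact_force: [-0.3, 5.8, 0.0]
grip_width: 0.2
finger_force: 2.7
```

```bash
python3 -m pendant '[[[0,-0.07,0],[0,0,0],-1],[[0,-0.07,0],[0,0,0],-1],[[0,0,0],[0,0,0],-1],[[0,0,0],[0,0,0],-1],[[0,0,0],[0,0,0],-1],[[0,0,0],[0,0,0],-1],[[0,0,0],[0,0,0],-1],[[0,0,0],[0,0,0],-1],[[0,0,0],[0,0,0],-1],[[0,0,0],[0,0,0],-1]]'
```

```text
time: 13.63
tool_pos: [569.2, 152.7, 165.8]
tcp_rot: [3.141, -0.008, 1.438]
contact_force: [-0.0, 19.2, 0.3]
grip_width: 0.4
finger_force: 9.4
```

The lid is hard against its stop: force rose to 19 N with no motion. Back off, rise, and move over to the gap beside the red handle.

```bash
python3 -m pendant '[[[0.05,0.4,0],[0,0,0],-1],[[0,0.1,0],[0,0,0],-1],[[0,0,0.4],[0,0,0],-1],[[0,0,0.5],[0,0,0],-1],[[0,0,0.5],[0,0,0],-1],[[0,0,0.5],[0,0,0],-1],[[0,0,0.3],[0,0,0],-1],[[0,0,0],[0,0,0],-1],[[0,0,0],[0,0,0],-1],[[0,0,0],[0,0,0],-1]]'
python3 -m pendant '[[[-0.07,-0.5,0],[0,0,0],-1],[[-0.07,-0.5,0],[0,0,0],-1],[[-0.07,-0.5,0],[0,0,0],-1],[[-0.07,-0.5,0],[0,0,0],-1],[[-0.07,-0.5,0],[0,0,0],-1],[[-0.07,-0.5,0],[0,0,0],-1],[[-0.07,-0.5,0],[0,0,0],-1],[[-0.07,-0.5,0],[0,0,0],-1],[[0,0,0],[0,0,0],-1],[[0,0,0],[0,0,0],-1]]'
python3 - <<'E'
from h import *
P=bot.camera_params("wrist"); im=bot.capture("wrist"); cv2.imwrite("pics/w4.png",im); o=bot.get_obs(); print(o["tool_pos"],o["tcp_rot"])
for c in cv2.findContours(mask(im,[105,130,60],[125,255,255],(0,0,640,400)),0,1)[0]:
    if cv2.contourArea(c)>150: print("B",cv2.boundingRect(c),[cv2.minAreaRect(np.float32(plane("wrist",c.reshape(-1,2),z,P)[:,:2])) for z in(142,174)])
E
```

```text
time: 14.47
tool_pos: [570.2, 162.4, 230.6]
tcp_rot: [-3.14, 0.001, 1.437]
contact_force: [0.5, 0.0, -0.1]
grip_width: 0.3
finger_force: 0.0
time: 15.3
tool_pos: [553.4, 41.6, 231.1]
tcp_rot: [-3.14, 0.0, 1.435]
contact_force: [-0.0, 0.0, 0.7]
grip_width: 0.5
finger_force: 0.0
[553.59422939  42.31794531 231.24002425] [-3.14071756e+00 -1.03139570e-04  1.43577711e+00]
B (251, 172, 144, 10) [((557.09228515625, 62.969669342041016), (7.282221794128418, 113.5893325805664), 82.22030639648438), ((557.8563842773438, 69.42276763916016), (6.348730087280273, 99.02851867675781), 82.22030639648438)]
B (290, 64, 67, 25) [((567.4998779296875, 137.37179565429688), (16.87328338623047, 48.757347106933594), 82.24597930908203), ((566.929931640625, 134.2873992919922), (14.710332870483398, 42.50726318359375), 82.24597930908203)]
```

View pics/w4.png

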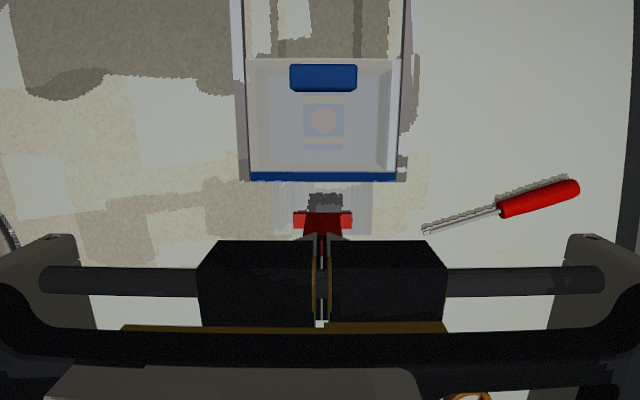

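The lid is shut: its handle measures hatch y ≈ 30 and the edge is at row 176. The pack is visible under it at (322,120). Now descend into the gap (centre world y ≈ 36.6).

```bash
python3 -m pendant '[[[0.02,-0.19,0],[0,0,0],-1],[[0,0,0],[0,0,0],-1],[[0,0,-0.4],[0,0,0],-1],[[0,0,-0.5],[0,0,0],-1],[[0,0,-0.5],[0,0,0],-1],[[0,0,-0.5],[0,0,0],-1],[[0,0,-0.5],[0,0,0],-1],[[0,0,-0.5],[0,0,0],-1],[[0,0,-0.4],[0,0,0],-1],[[0,0,0],[0,0,0],-1]]'
```

```text
time: 16.18
tool_pos: [553.0, 37.5, 130.2]
tcp_rot: [-3.137, 0.0, 1.438]
contact_force: [0.8, -1.1, -0.4]
grip_width: 0.3
finger_force: 0.0
```

```bash
python3 -m pendant '[[[-0.04,-0.3,0],[0,0,0],-1],[[-0.045,-0.33,0],[0,0,0],-1],[[-0.045,-0.33,0],[0,0,0],-1],[[-0.045,-0.33,0],[0,0,0],-1],[[-0.045,-0.33,0],[0,0,0],-1],[[-0.045,-0.33,0],[0,0,0],-1],[[-0.045,-0.33,0],[0,0,0],-1],[[-0.045,-0.33,0],[0,0,0],-1],[[-0.045,-0.33,0],[0,0,0],-1],[[-0.045,-0.33,0],[0,0,0],-1]]'
python3 -m pendant '[[[-0.01,-0.1,0],[0,0,0],-1],[[-0.01,-0.1,0],[0,0,0],-1],[[-0.01,-0.05,0],[0,0,0],-1],[[0,0,0],[0,0,0],-1],[[0,0,0],[0,0,0],-1],[[0,0,0],[0,0,0],-1],[[0,0,0],[0,0,0],-1],[[0,0,0],[0,0,0],-1],[[0,0,0],[0,0,0],-1],[[0,0,0],[0,0,0],-1]]'
```

```text
time: 17.02
tool_pos: [541.1, -62.4, 132.9]
tcp_rot: [3.141, 0.0, 1.437]
contact_force: [0.4, 2.2, 1.7]
grip_width: 0.4
finger_force: 1.2
time: 17.85
tool_pos: [540.3, -68.6, 132.7]
tcp_rot: [3.142, 0.0, 1.437]
contact_force: [-0.1, 0.3, -0.2]
grip_width: -0.2
finger_force: 0.0
```

```bash
python3 -m pendant '[[[0.05,0.4,0],[0,0,0],-1],[[0,0.1,0],[0,0,0],-1],[[0,0,0.5],[0,0,0],-1],[[0,0,0.6],[0,0,0],-1],[[0,0,0.6],[0,0,0],-1],[[0,0,0.6],[0,0,0],-1],[[0,0,0.6],[0,0,0],-1],[[0,0.5,0.4],[0,0,0],-1],[[0,0.5,0],[0,0,0],-1],[[0,0,0],[0,0,0],-1]]'
python3 - <<'E'
from h import *
im=np.vstack([cv2.resize(bot.capture("wrist")[0:260],(640,260)),cv2.resize(bot.capture("scene")[60:400,120:440],(320,340)).repeat(1,0) if 0 else bot.capture("scene")[60:400]]); cv2.imwrite("pics/w5.png",im); print(bot.get_obs()["tool_pos"])
E
```

```text
time: 18.68
tool_pos: [542.0, -21.1, 232.7]
tcp_rot: [3.14, -0.001, 1.439]
contact_force: [0.4, 0.2, -0.4]
grip_width: 0.7
finger_force: 0.0
[541.56645097 -22.97488852 231.63828502]
```

View pics/w5.png

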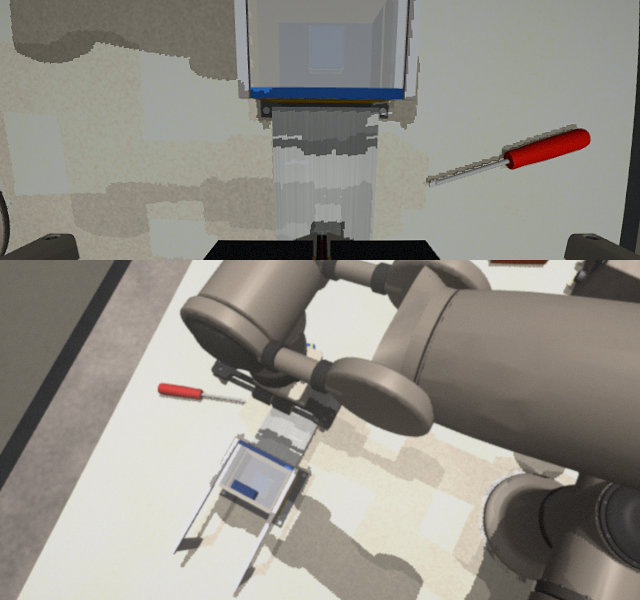

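The lid is shut, with its edge at row 92, and the slide is drawn out. The pack shows faintly through the lid at (325,45) without its disc, so it has probably tipped. I'll check its depth with a zoom and its apparent size.

```bash
python3 - <<'E'
from h import *
P=bot.camera_params("wrist"); im=bot.capture("wrist"); c=im[0:110,235:415]
c=cv2.normalize(c,None,0,255,cv2.NORM_MINMAX); cv2.imwrite("pics/w6.png",cv2.resize(c,(792,484),interpolation=2))
for z in(26,40,46,118): print(z,plane("wrist",[[310,22],[344,22],[310,72],[344,72]],z,P).round(0)[:,:2].tolist())
E
```

```text
26 [[551.0, 139.0], [586.0, 135.0], [544.0, 90.0], [580.0, 85.0]]
40 [[551.0, 136.0], [585.0, 131.0], [544.0, 88.0], [579.0, 84.0]]
46 [[551.0, 134.0], [584.0, 130.0], [545.0, 88.0], [579.0, 83.0]]
118 [[551.0, 117.0], [577.0, 113.0], [546.0, 80.0], [573.0, 76.0]]
```

View pics/w6.png

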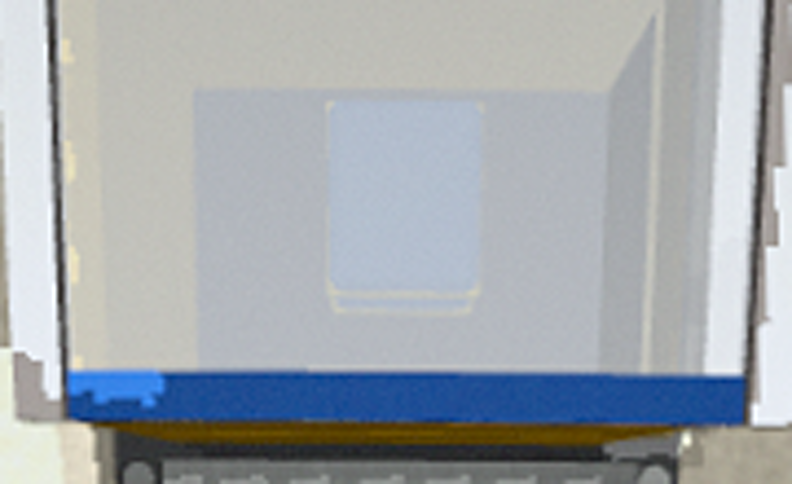

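The zoom shows the pack on end on the bin floor: its end face is at (310-344, 22-66) and measures about 34 × 40 mm when projected to the bin-level plane. That puts its middle at about 31 mm, well under the 48 mm limit.

```bash
python3 -c "
from plant import bot
print(bot.close_job())"
```

```text
the job is handed in; nothing more can be done
None
```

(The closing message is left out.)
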